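# Slide a plaster texture block home in its holder

### The arm

A 6-joint arm with a two-finger parallel gripper is mounted at the origin on the work surface. World frame = base frame: x ahead of the robot, y to its left, z up, the work surface at z = 0. Lengths are in mm, angles in rad, forces in N, time in s.
With the tool pointing down it reaches from about 350 to 775 mm from the base axis. Payload 7.3 kg.
Tool frame: the origin (TCP) lies on the centre line of the jaws, within the pads' length; the fingertips stand 22 mm ahead of it and the grasp point (between the pads) lies 3 mm ahead of it; z points along the fingers, y is the direction in which the jaws open and shut (so a half turn about z gives the same grasp; the last joint's range is limited). The gripper opens to 92 mm and grips with 3 to 60 N. Pads are 19 mm wide; open, the fingers measure 130 mm over their backs; the gripper's body (75 mm by 190 mm) begins 47 mm behind the grasp point.
Start: joints at [-1.378, 0.342, 1.524, -0, 1.275, -0.146], TCP at [174.509, -495.166, 248.741] pointing down, gripper open.
Joint ranges: [-2.53, 2.53], [-0.77, 2.02], [0.04, 2.7], [-1, 4.14], [0.28, 2.66], [-3.11, 3.11]. Speed limits (rad/s): [2.57, 2.57, 3.14, 3.14, 3.14, 3.14].

### API

Orientations are given as [roll, pitch, yaw] about the fixed x, y, z axes, in that order (R = Rz(yaw) Ry(pitch) Rx(roll)).
In Python, from plant import get_obs, capture, bot, spot_in gives the robot as it stands.
- The arm moves only by the shell command python3 -m handwheel 'ROWS' [OPENING]. ROWS is JSON, a list of rows, each a list of 2 entries, a list of its own where there are three numbers: the shift along the world's x, y, z in mm, then the turn, a rotation vector about the world's x, y, z in rad. In form: [[[x, y, z], [wx, wy, wz]], ...]. A call has 1 to 12 rows; each row shifts and turns the commanded pose from where the row before left it; what a row does not reach is not made up. A row lasts 1/8 s, in which the tool goes at most 62.5 mm and 10.7 degrees, less where a joint would pass 70% of its speed; a pose out of reach is approached as far as the arm can. A call is refused whole if a number of a shift passes 62.5 or a number of a turn 0.188, either way. A call with a gripper value outside its range is refused whole. OPENING is the closure, from 0 (fully open) to 1 (shut), set as the call begins (- or left out, the last holds). The fingers move at their own pace and stop on an object; the grip force is fixed at half the most. Time passes only in rows, so rows that do not move let the fingers close. It gives the time, the measured TCP pose, the force and the opening at its end, in the units of the state.
- get_obs(): the state, without advancing time (a new reading comes with each control period).
- capture(name): name is "scene" or "top"; returns a dict with "img" (400x640x3 uint8, red, green, blue), "fx", "fy", "cx", "cy" (pixels), "cam_to_world" (4x4, takes a point from camera to world coordinates). Camera axes: x right, y up, looking along -z (the intrinsics and any distortion apply to the point x, -y, -z); pixel columns grow to the right and rows downward; lengths in mm; the calibration is good to about 2 mm. A picture is of the moment at which its call begins. There is no depth.
- bot.close_job(): hands the job in, once; it reports no verdict.
Trained networks look in the newest picture that a camera, given by its name, has taken for a name from the list of things; names that differ only in an ending like _2 or _b are one class to them, and where a whole thing is asked for, a point or a joint stands for the part that bears it (a point fixed in the world has none). Each returns a list of dicts, best first, with "score" (0 to 1); they miss things now and then, are a little off and sometimes report something else, mostly with a low value. They report only what shows in the picture. A call takes as long as a camera call. They do not tell look-alikes from the thing itself.
- spot_in(thing, camera): "xyz" ([x, y, z] in mm, in the coordinates of the camera as it stood for that picture, good to about 4 mm: the middle of the surface that is visible of it).
The state is a dict: "time": time; "joint_positions": joint angles; "dq": joint speeds; "tau": joint torques, N m; "tool_pos": TCP position; "tcp_rot": TCP orientation; "contact_force": force on the tool from outside, world axes, zero at the start; "moment": the same for the moment, N m; "grip_width": finger opening in mm.
Only numpy, scipy, OpenCV 4.12 (cv2) and the standard library are available. Lean on these libraries where they do the work, as an engineer would, in place of code of your own. Each camera call takes 0.05 s, during which the arm holds its last target. There are 200 camera calls.

### The job

Take the longer of the two plaster leaf blocks off the ware board and lay it flat on the thin plywood deck of the holder, beside the cut-out. Slide it along the back fence, always down on the deck and never lowered or dropped into the cut-out from above, until you feel it drop into the cut-out and it sits level on the bottom, leaf side up. Press only gently, a few newtons, for plaster chips, let go, and leave everything else where it is.

Things in the scene. Friction and masses are not known exactly. Their poses are not given: they have to be found in the camera images.
- longblock: white plaster block with a raised leaf pattern (1.5 mm high) on top, the longer of two: 104 mm (own x) x 62 mm (own y) x 20 mm thick, about 0.13 to 0.27 kg. Origin: centre of its underside; z up. It starts lying flat, leaf up, on the ware board. It can be gripped across its 62 mm width. Either end may face the fence (it is symmetrical in shape).
- shortblock: the shorter plaster block, same pattern, 74 x 62 x 20 mm, also on the ware board; leave it. Origin: centre of its underside.
- wareboard: plywood ware board under the two blocks, fixed, 290 mm (own x) x 150 mm (own y) x 18 mm thick, lying on the table; origin: centre of its underside. The blocks lie about 70 mm either side of its centre along its x, which of them on which side is not fixed.
- holder: holder, fixed to the table: wooden base board 190 mm (own x) x 360 mm (own y) x 12 mm thick; on it, clamped by hand, an aluminium fence and, against the fence, a plywood template 6 mm thick. Origin: centre of the base's underside, on the table; z up. The long block seated in the template's cut-out has its underside 12 mm and its top 32 mm above this origin (14 mm above the deck).
- fence (a point): nominal place of the middle of the fence's top edge, holder x = +64 mm, z = 34 mm. The fence, 16 mm thick, runs the whole length of the holder along its y on the far (+x) side; its face looks to -x. The true fence, and the template with it, was clamped anywhere within 9 mm either way of this along holder x: find it by touch. It does not move under gentle forces.
- deck (a point): nominal point on the deck (holder x = 0, y = 0, z = 18 mm). The deck is the template's top: 144 mm wide, from the fence towards -x, and 150 mm long to either side of the middle of its one cut-out along holder y. The cut-out's middle lies anywhere within 15 mm either side of this point along holder y: to be found by feel or seen.
- base (a point): bottom of the cut-out: top of the base board at holder x = 0, y = 0, z = 12 mm. The cut-out is a rectangle 65 mm along holder y and 106 mm along holder x, open to the fence, 6 mm deep. The long block fits crosswise (104 mm along x) with 2 mm of play along holder x, 3 mm along y: slid along touching the fence it drops in; if it is over 2 mm off the fence it is held up by the rim.
- bowl: steel bowl, 120 mm across, 50 mm high, bystander
- glazejar: glaze jar, 60 mm across, 90 mm high, bystander
- spatula: spatula lying on the table, bystander
- sanding: cork sanding block 90 x 50 x 25 mm, bystander
Things that resemble listed ones, but are neither listed nor needed, are in the scene too. Leave any turquoise or yellow look-alike of the longblock alone.

How it is judged (in metres and radians):
On the way, in this order (a step that is already met when the one before it is completed fails the run):
1. the long block lies flat on the holder's deck, beside the cut-out (its middle 50 to 140 mm from the holder's middle, lengthwise) (z of longblock in the frame of holder between 0.0165 and 0.02 m and angle between longblock's own z axis and vertical below 0.04 rad and contact force between longblock and holder above 0.3 N and x of longblock in the frame of holder between -0.06 and 0.03 m and (y of longblock in the frame of holder between 0.05 and 0.14 m or y of longblock in the frame of holder between -0.14 and -0.05 m)), for 0.2 s.
2. the long block has dropped into the cut-out and lies level on its bottom (z of longblock in the frame of holder between 0.01 and 0.014 m and y of longblock in the frame of holder between -0.03 and 0.03 m and angle between longblock's own z axis and vertical below 0.03 rad), for 0.2 s.
At the end, for the whole second after the job is handed in: the long block lies at rest in the holder's cut-out, leaf up: its underside 10 to 14 mm above the holder's underside (12 when home; on the deck it would be 18), within 30 mm of the holder's middle lengthwise, tilted less than 0.03 rad, and released (all of step 2 and linear speed of longblock below 0.01 m/s and contact force between the fingers and longblock below 0.1 N); the robot touches nothing.
It fails at once if the long block pressed against the holder (deck, fence or cut-out) with more than 40 N (contact force between longblock and holder above 40 N).
It fails at once if the gripper pressed against the holder with more than 40 N (contact force between the arm and holder above 40 N).
It fails at once if the long block brought down over the cut-out from above: its underside 10 to 45 mm above the deck while its middle is within 40 mm of the holder's middle lengthwise and within 80 mm crosswise (z of longblock in the frame of holder between 0.028 and 0.063 m and y of longblock in the frame of holder between -0.04 and 0.04 m and x of longblock in the frame of holder between -0.08 and 0.08 m).
It fails at once if a bystander (short block, bowl, glaze jar, spatula, sanding block) moved more than 20 mm (distance of any of shortblock, bowl, glazejar, spatula, sanding from where it was at the start of the episode above 0.02 m).
It also fails if it takes over 59 s, if anything falls off the work surface, if the arm or the gripper's body presses on something with over 40 N, if the wrist force passes 120 N, or if a joint passes its speed limit or range.

## Working session

There is one attempt and no reset: what is moved stays moved. The work goes in short steps, Python scripts to look and compute and a shell command to move; the robot and the scene stay as the last step left them, time stands still between calls to the robot, and variables do not carry over. Pictures are saved under pics/ and viewed, about 8 in all and at most 12, crops included, and the job is handed in when it is done.

```bash
mkdir -p pics; ls; cat > h.py <<'E'
import numpy as np, cv2
from plant import get_obs, capture, bot, spot_in
def cap(n):
    c=capture(n); return c
def save(c,f): cv2.imwrite('pics/'+f,c['img'][:,:,::-1])
def w(c,p): 
    M=np.array(c['cam_to_world']); return (M@np.r_[p,1])[:3]
def ray(c,u,v,z):
    M=np.array(c['cam_to_world']); d=M[:3,:3]@np.array([(u-c['cx'])/c['fx'],-(v-c['cy'])/c['fy'],-1])
    o=M[:3,3]; return o+d*(z-o[2])/d[2]
def px(c,P):
    M=np.linalg.inv(np.array(c['cam_to_world'])); q=(M@np.r_[P,1])[:3]
    return c['cx']+c['fx']*q[0]/-q[2], c['cy']-c['fy']*q[1]/-q[2]
E
python3 - <<'E'
from h import *
for n in ('scene','top'):
    c=cap(n); save(c,n+'0.png'); print(n,{k:(v if k!='img' else 0) for k,v in c.items()})
    for t in ['longblock','shortblock','wareboard','holder','fence','deck','base','bowl','glazejar','spatula','sanding']:
        for r in spot_in(t,n)[:3]:
            P=w(c,r['xyz']); print(t,round(r['score'],2),P.round(),np.round(px(c,P)))
o=get_obs(); print(o)
E
```

```text
pics
scene {'img': 0, 'fx': 442.9401474811528, 'fy': 442.9401474811528, 'cx': 321.49839163208276, 'cy': 195.20199925870335, 'cam_to_world': array([[-5.57351773e-01, -7.17199413e-01,  4.18310893e-01,
         1.09583253e+03],
       [ 8.30222052e-01, -4.87181082e-01,  2.70898389e-01,
         4.34545517e+02],
       [ 9.50498782e-03,  4.98276626e-01,  8.66966008e-01,
         1.26491296e+03],
       [ 0.00000000e+00,  0.00000000e+00,  0.00000000e+00,
         1.00000000e+00]])}
longblock 0.95 [ 284. -233.   21.] [290. 116.]
longblock 0.91 [ 253. -393.   19.] [260.  92.]
longblock 0.78 [333. 117.  22.] [366. 171.]
shortblock 0.96 [ 494. -256.   41.] [248. 149.]
wareboard 0.98 [ 558. -262.   16.] [236. 165.]
holder 0.89 [553. 175.  22.] [346. 229.]
holder 0.67 [ 627. -267.   36.] [220. 175.]
fence 0.96 [550. 173.  18.] [346. 228.]
deck 0.9 [549. 173.  19.] [346. 228.]
base 0.65 [546. 172.  15.] [346. 227.]
bowl 0.93 [ 787. -126.   17.] [222. 237.]
glazejar 0.8 [468. -98.  68.] [290. 161.]
spatula 0.8 [715. 146.   6.] [308. 267.]
sanding 0.61 [536. 448.  29.] [427. 270.]
top {'img': 0, '
[... 1187 characters left out ...]
204. 195.]
{'time': 1.2, 'joint_positions': array([-1.37797861e+00,  3.41994503e-01,  1.52412797e+00, -1.14805905e-06,
        1.27540187e+00, -1.46013288e-01]), 'dq': array([-9.35310595e-05, -1.68170785e-03, -1.51159953e-03, -3.85093840e-05,
       -6.70805589e-04,  2.23725638e-04]), 'tau': array([ 4.70420619e-04, -4.31135881e+01, -2.44482279e+01,  7.18755531e-02,
        4.83024423e-02, -1.15120082e-05]), 'tool_pos': array([ 174.51683805, -495.14923722,  248.73358143]), 'tcp_rot': array([3.14152524e+00, 1.10245829e-05, 3.38831343e-01]), 'contact_force': array([-0.32909629, -0.74775287, -0.49767891]), 'moment': array([-0.00923611,  0.01336822,  0.00406538]), 'grip_width': 91.44145147786134}
```

```bash
python3 - <<'E'
import cv2,numpy as np
a=cv2.imread('pics/top0.png')[90:300,180:460]
cv2.imwrite('pics/v1.png',cv2.resize(a,None,fx=2.8,fy=2.8,interpolation=cv2.INTER_CUBIC))
a=cv2.imread('pics/scene0.png')[60:310,180:460]
cv2.imwrite('pics/v2.png',cv2.resize(a,None,fx=2.4,fy=2.4,interpolation=cv2.INTER_CUBIC))
E
```

```text
(no output)
```

View pics/v1.png

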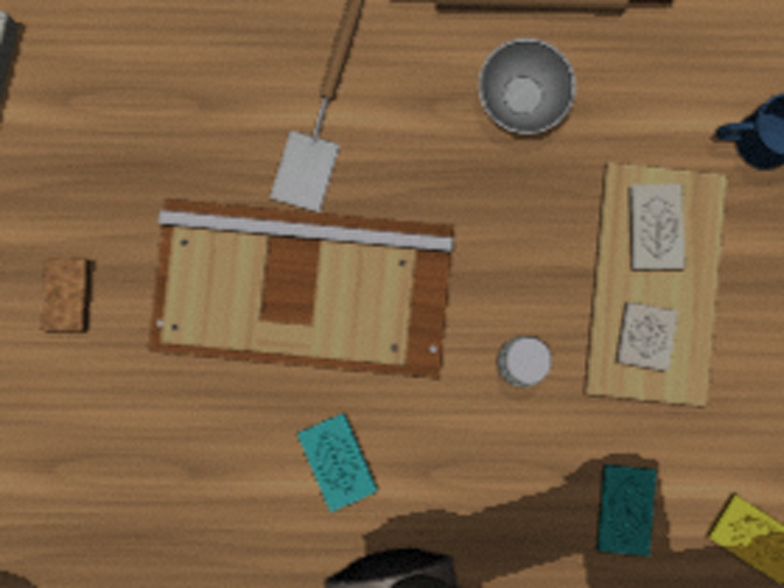

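View pics/v2.png

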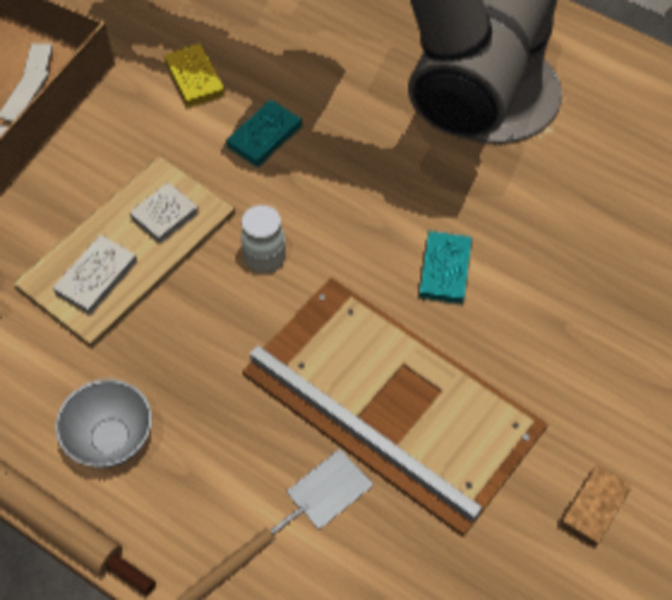

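```bash
python3 - <<'E'
from h import *
# scene static: reuse saved picture with calibration from a fresh capture
c=cap('top'); im=np.ascontiguousarray(c['img'][:,:,::-1]); hsv=cv2.cvtColor(im,cv2.COLOR_BGR2HSV)
m=((hsv[...,1]<55)&(hsv[...,2]>95)).astype('uint8'); z=np.zeros_like(m)
for n,(x0,x1,y0,y1) in {'long':(398,428,150,190),'short':(395,425,195,226)}.items():
    mm=z.copy(); mm[y0:y1,x0:x1]=m[y0:y1,x0:x1]; mm=cv2.morphologyEx(mm,cv2.MORPH_CLOSE,np.ones((5,5)))
    k,_=cv2.findContours(mm,0,2); k=max(k,key=cv2.contourArea)
    P=np.array([ray(c,u,v,38)[:2] for u,v in k[:,0]],'float32'); r=cv2.minAreaRect(P); print(n,r,r[2]); print(cv2.boxPoints(r).round(1).tolist())
f=lambda x,y,zz:ray(c,180+x/2.8,90+y/2.8,zz).round(1)[:2]
print('base',[f(*p,12) for p in [(150,350),(440,378),(455,228),(166,200)]])
print('fence face top',[f(*p,34) for p in [(160,222),(451,249)]],'far',[f(*p,34) for p in [(161,211),(453,238)]])
print('cut',[f(*p,18) for p in [(260,319),(315,325)]], 'xmid y',f(293,240,18))
print('deck ends',[f(*p,18) for p in [(162,344),(407,364),(416,250),(170,229)]])
a=im[140:235,380:445]; b=im[155:230,225:350]
cv2.imwrite('pics/v3.png',np.hstack([cv2.resize(a,(390,570),interpolation=2)]))
cv2.imwrite('pics/v4.png',cv2.resize(b,None,fx=6.4,fy=6.4,interpolation=2))
E
```

```text
long ((623.03466796875, -272.6635437011719), (100.08641815185547, 61.8235969543457), 0.8761668801307678) 0.8761668801307678
[[572.5, -242.5], [573.5, -304.29998779296875], [673.5, -302.79998779296875], [672.5999755859375, -241.0]]
short ((488.2871398925781, -260.6765441894531), (62.361488342285156, 73.07009887695312), 80.46292114257812) 80.46292114257812
[[447.1000061035156, -285.3999938964844], [519.2000122070312, -297.5], [529.5, -236.0], [457.3999938964844, -223.89999389648438]]
base [array([462.9, 344.1]), array([433.7, -12.3]), array([619.8, -28.7]), array([649.3, 330.5])]
fence face top [array([618.2, 332.2]), array([590.5, -23. ])] far [array([631.8, 331.4]), array([604.1, -25.3])]
cut [array([502.6, 209.5]), array([496.2, 142. ])] xmid y [600.8 171.3]
deck ends [array([470.2, 328.3]), array([450.1,  28.5]), array([590.7,  19.5]), array([612.1, 323.1])]
```

View pics/v3.png

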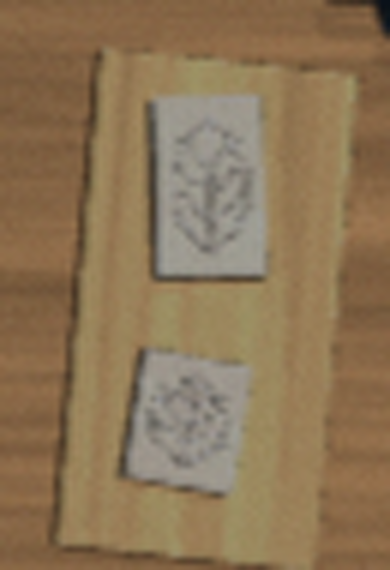

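View pics/v4.png

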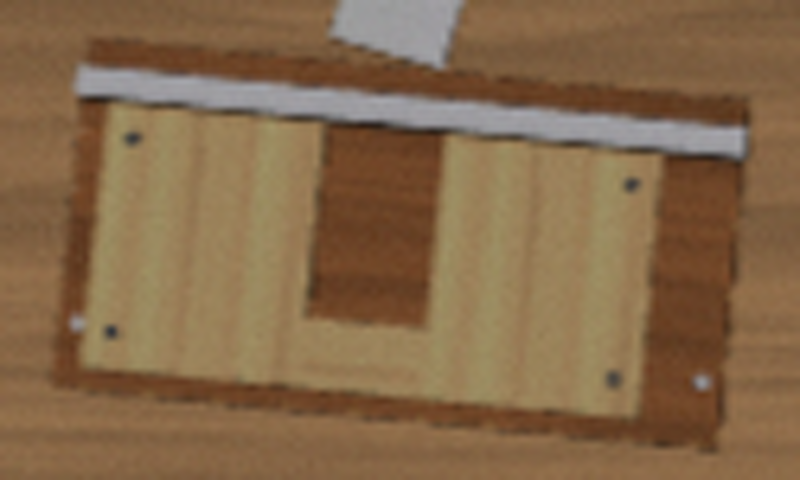

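Candidates in the top camera: white long block at px (415,171), white short block (411,210), teal look-alikes (301,255) and (404,272), and a yellow one (447,279). In the close crop, the white block at crop (210,187) is clearly longer than the white one at (185,420). It lies on the ware board and isn't coloured, so I choose it: world ≈ (622,-272), nearly aligned with x.

In the holder crop, the fence face is at holder x≈63 and the cut-out middle at y≈+13.5. Holder origin ≈ (541,158), yaw ≈ -0.081.

```bash
python3 -m handwheel '[[[44,22,-8],[0,0,-0.0324]],[[45,22,-8],[0,0,-0.0324]],[[45,22,-8],[0,0,-0.0324]],[[45,22,-8],[0,0,-0.0324]],[[45,22,-8],[0,0,-0.0324]],[[45,22,-8],[0,0,-0.0324]],[[45,22,-8],[0,0,-0.0324]],[[45,23,-8],[0,0,-0.0324]],[[45,23,-8],[0,0,-0.0324]],[[44,23,-8],[0,0,-0.0324]],[[0,0,0],[0,0,0]],[[0,0,0],[0,0,0]]]' 0; python3 - <<'E'
from h import *
c=cap('scene'); d=cap('top')
save(c,'s1.png'); save(d,'t1.png')
for n,k in (('scene',c),('top',d)):
    for r in spot_in('longblock',n)[:4]: print(n,round(r['score'],2),w(k,r['xyz']).round(1))
a=cv2.resize(c['img'][110:230,160:290,::-1],None,fx=5,fy=5,interpolation=2); cv2.imwrite('pics/v5.png',a)
E
```

```text
time: 2.75
tool_pos: [622.1, -272.2, 168.4]
tcp_rot: [3.142, 0.001, 0.015]
contact_force: [-0.2, 0.2, 0.7]
grip_width: 91.9
scene 0.74 [ 629.5 -264.7   37.9]
scene 0.67 [337.9 116.1  23.6]
scene 0.62 [552.8 174.2  21. ]
scene 0.58 [ 248.7 -392.5   18.4]
top 0.92 [342.7 120.7  23.4]
top 0.64 [ 243.6 -398.9   22.4]
```

View pics/v5.png

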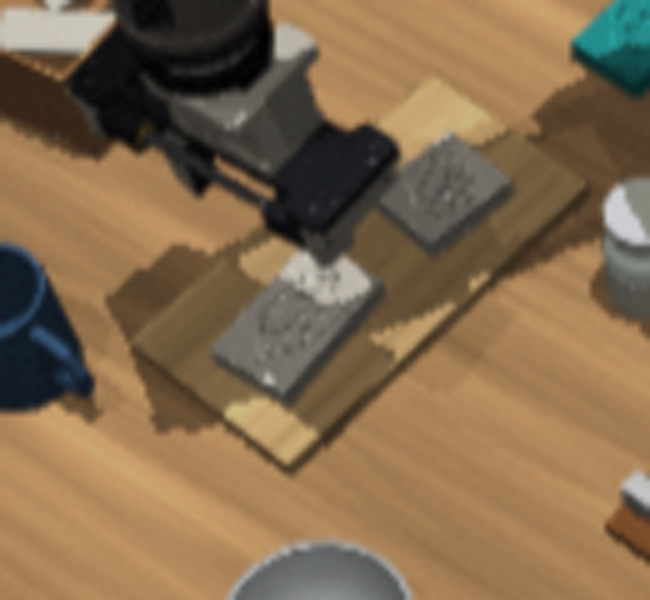

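```bash
python3 - <<'E'
from h import *
c=cap('scene')
for p in [(213,350),(285,388),(381,280)]: print(ray(c,160+p[0]/5,110+p[1]/5,38).round(1))
print(px(c,[622,-272,38]))
E
```

```text
[ 673.7 -300.2   38. ]
[ 669.4 -242.8   38. ]
[ 570.  -244.8   38. ]
(np.float64(219.65253453105032), np.float64(173.042553886571))
```

The picture shows the open gripper above the long block. Its corners at crop (213,350), (285,388) and (381,280) put its centre at (622,-272), the same as before, so I descend and grip.

```bash
python3 -m handwheel '[[[0,0,-30],[0,0,0]],[[0,0,-30],[0,0,0]],[[0,0,-30],[0,0,0]],[[0,0,-20],[0,0,0]],[[0,0,-9.4],[0,0,0]],[[0,0,0],[0,0,0]],[[0,0,0],[0,0,0]]]' 0; python3 -m handwheel '[[[0,0,0],[0,0,0]],[[0,0,0],[0,0,0]],[[0,0,0],[0,0,0]],[[0,0,0],[0,0,0]],[[0,0,0],[0,0,0]],[[0,0,0],[0,0,0]],[[0,0,0],[0,0,0]],[[0,0,0],[0,0,0]]]' 1
```

```text
time: 3.88
tool_pos: [623.0, -272.6, 50.6]
tcp_rot: [3.14, -0.002, 0.015]
contact_force: [-0.1, -0.5, -0.6]
grip_width: 91.5
time: 4.88
tool_pos: [622.7, -272.6, 49.7]
tcp_rot: [3.141, -0.001, 0.015]
contact_force: [-0.5, -3.6, 3.2]
grip_width: 61.4
```

```bash
python3 -m handwheel '[[[0,0,10],[0,0,0]],[[0,0,20],[0,0,0]],[[0,0,35],[0,0,0]],[[0,0,35],[0,0,0]],[[0,0,0],[0,0,0]],[[0,0,0],[0,0,0]]]'; python3 -m handwheel '[[[-9,34,0],[0,0,-0.01]],[[-9,35,0],[0,0,-0.01]],[[-9,35,0],[0,0,-0.01]],[[-9,35,0],[0,0,-0.01]],[[-9,35,0],[0,0,-0.01]],[[-9,35,0],[0,0,-0.01]],[[-8,35,0],[0,0,-0.01]],[[-8,35,0],[0,0,-0.01]],[[-8,35,0],[0,0,-0.01]],[[-8,32,0],[0,0,-0.006]],[[0,0,0],[0,0,0]],[[0,0,0],[0,0,0]]]'
python3 - <<'E'
from h import *
c=cap('scene'); d=cap('top'); o=get_obs(); print(o['contact_force'],o['tool_pos'],o['tcp_rot'])
a=cv2.resize(c['img'][110:290,230:420,::-1],(570,540),interpolation=2); cv2.imwrite('pics/v6.png',a)
E
```

```text
time: 5.62
tool_pos: [621.7, -271.3, 147.8]
tcp_rot: [-3.14, 0.003, 0.015]
contact_force: [-1.2, -0.3, -2.4]
grip_width: 61.9
time: 7.12
tool_pos: [536.0, 73.6, 148.2]
tcp_rot: [3.141, 0.002, -0.081]
contact_force: [0.4, -0.4, -3.7]
grip_width: 61.7
[-0.60903294 -0.12642443 -2.00163922] [536.43897845  72.97295996 148.67998903] [ 3.14119862e+00  1.15993063e-03 -8.21282209e-02]
```

View pics/v6.png

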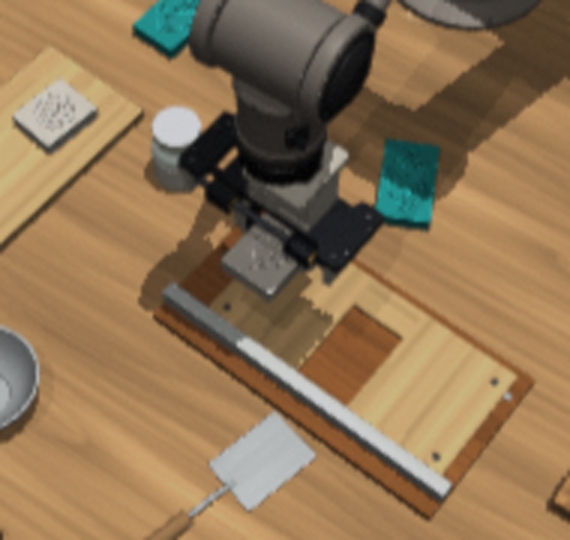

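```bash
python3 -m handwheel '[[[0,0,-30],[0,0,0]],[[0,0,-30],[0,0,0]],[[0,0,-20],[0,0,0]],[[0,0,-10],[0,0,0]],[[0,0,-5],[0,0,0]],[[0,0,0],[0,0,0]],[[0,0,0],[0,0,0]],[[0,0,0],[0,0,0]]]'; python3 -m handwheel '[[[0,0,-1],[0,0,0]],[[0,0,-1],[0,0,0]],[[0,0,0],[0,0,0]]]';  python3 -m handwheel '[[[0,0,-1],[0,0,0]],[[0,0,-0.5],[0,0,0]],[[0,0,0],[0,0,0]]]'
```

```text
time: 8.22
tool_pos: [536.9, 73.9, 54.9]
tcp_rot: [-3.142, -0.001, -0.081]
contact_force: [-0.5, 0.2, -2.0]
grip_width: 61.6
time: 8.6
tool_pos: [536.4, 73.9, 52.2]
tcp_rot: [3.141, 0.0, -0.081]
contact_force: [0.2, 0.6, -3.2]
grip_width: 61.8
time: 8.98
tool_pos: [536.5, 73.8, 50.7]
tcp_rot: [3.141, 0.0, -0.081]
contact_force: [-1.1, 0.3, -4.0]
grip_width: 61.7
```

```bash
for i in 1 2; do python3 -m handwheel '[[[0,0,-0.5],[0,0,0]],[[0,0,0],[0,0,0]]]'; done; python3 -m handwheel '[[[0,0,-0.5],[0,0,0]],[[0,0,0],[0,0,0]],[[0,0,0],[0,0,0]]]'
```

```text
time: 9.22
tool_pos: [536.5, 73.8, 50.3]
tcp_rot: [3.141, 0.0, -0.081]
contact_force: [0.3, 0.5, -3.6]
grip_width: 61.5
time: 9.48
tool_pos: [536.5, 73.8, 49.8]
tcp_rot: [3.142, 0.0, -0.081]
contact_force: [-0.0, 0.2, -1.4]
grip_width: 61.7
time: 9.85
tool_pos: [536.6, 73.8, 49.6]
tcp_rot: [3.141, -0.0, -0.081]
contact_force: [-1.8, -0.3, 1.8]
grip_width: 61.7
```

```bash
python3 -m handwheel '[[[0,0,0],[0,0,0]],[[0,0,0],[0,0,0]],[[0,0,0],[0,0,0]]]'; for i in 1; do python3 -m handwheel '[[[1,-0.08,0],[0,0,0]],[[1,-0.08,0],[0,0,0]],[[1,-0.08,0],[0,0,0]],[[0,0,0],[0,0,0]]]'; python3 -m handwheel '[[[1,-0.08,0],[0,0,0]],[[1,-0.08,0],[0,0,0]],[[0,0,0],[0,0,0]]]';  done
```

```text
time: 10.22
tool_pos: [536.6, 73.8, 49.6]
tcp_rot: [3.141, -0.0, -0.081]
contact_force: [-2.7, -0.1, 5.7]
grip_width: 61.9
time: 10.72
tool_pos: [538.1, 73.7, 49.5]
tcp_rot: [3.141, 0.003, -0.081]
contact_force: [-6.6, 1.2, 9.2]
grip_width: 61.9
time: 11.1
tool_pos: [540.2, 73.6, 49.5]
tcp_rot: [3.141, 0.003, -0.081]
contact_force: [-6.4, 1.2, 9.2]
grip_width: 61.6
```

```bash
python3 -c "
from plant import get_obs
o=get_obs();print(o['contact_force'],o['tool_pos'])"
```

```text
[-6.38294856  1.24975436  9.20094354] [540.18186847  73.63078664  49.52911048]
```

```bash
python3 -m handwheel '[[[0,0,0.3],[0,0,0]],[[0,0,0],[0,0,0]]]'; python3 -m handwheel '[[[1,-0.08,0],[0,0,0]],[[1,-0.08,0],[0,0,0]],[[0,0,0],[0,0,0]]]'; python3 -m handwheel '[[[1,-0.08,0],[0,0,0]],[[0,0,0],[0,0,0]]]'
```

```text
time: 11.35
tool_pos: [540.7, 73.6, 49.6]
tcp_rot: [3.142, 0.002, -0.081]
contact_force: [-5.1, 0.9, 6.3]
grip_width: 61.6
time: 11.72
tool_pos: [542.8, 73.4, 49.6]
tcp_rot: [3.142, 0.002, -0.081]
contact_force: [-4.2, 0.6, 5.8]
grip_width: 61.6
time: 11.98
tool_pos: [543.8, 73.3, 49.6]
tcp_rot: [3.141, 0.002, -0.081]
contact_force: [-5.0, -0.5, 5.7]
grip_width: 61.8
```

```bash
for i in 1 2 3; do python3 -m handwheel '[[[0.7,-0.06,0],[0,0,0]],[[0,0,0],[0,0,0]]]'; done
```

```text
time: 12.22
tool_pos: [544.4, 73.3, 49.6]
tcp_rot: [3.142, 0.002, -0.081]
contact_force: [-5.1, 0.5, 5.2]
grip_width: 61.5
time: 12.48
tool_pos: [545.0, 73.2, 49.6]
tcp_rot: [3.141, 0.002, -0.081]
contact_force: [-6.4, 1.1, 5.6]
grip_width: 61.3
time: 12.72
tool_pos: [545.0, 73.2, 49.5]
tcp_rot: [3.141, 0.004, -0.081]
contact_force: [-7.3, 1.0, 8.7]
grip_width: 61.8
```

```bash
python3 -m handwheel '[[[0.4,-0.03,0.2],[0,0,0]],[[0,0,0],[0,0,0]]]';python3 -m handwheel '[[[0,0,0],[0,0,0]],[[0,0,0],[0,0,0]]]'
```

```text
time: 12.98
tool_pos: [545.1, 73.2, 49.5]
tcp_rot: [3.141, 0.005, -0.081]
contact_force: [-8.0, 1.1, 7.8]
grip_width: 61.6
time: 13.22
tool_pos: [545.1, 73.2, 49.5]
tcp_rot: [3.141, 0.005, -0.081]
contact_force: [-8.1, 0.8, 7.0]
grip_width: 61.6
```

```bash
python3 -m handwheel '[[[0.16,2,0],[0,0,0]],[[0.16,2,0],[0,0,0]],[[0.24,3,0],[0,0,0]],[[0.24,3,0],[0,0,0]]]';python3 -m handwheel '[[[0.24,3,0],[0,0,0]],[[0.24,3,0],[0,0,0]],[[0.24,3,0],[0,0,0]],[[0.24,3,0],[0,0,0]]]'
```

```text
time: 13.72
tool_pos: [545.7, 80.6, 49.6]
tcp_rot: [3.138, 0.005, -0.081]
contact_force: [-9.0, -12.3, 10.3]
grip_width: 61.6
time: 14.22
tool_pos: [546.6, 92.6, 49.6]
tcp_rot: [3.138, 0.005, -0.081]
contact_force: [-10.0, -13.3, 10.0]
grip_width: 61.4
```

```bash
python3 -m handwheel '[[[-0.2,3,0.2],[0,0,0]],[[0.23,3,0],[0,0,0]],[[0.23,3,0],[0,0,0]],[[0.23,3,0],[0,0,0]]]';python3 -m handwheel '[[[0.23,3,0],[0,0,0]],[[0.23,3,0],[0,0,0]],[[0.23,3,0],[0,0,0]],[[0.23,3,0],[0,0,0]]]'
```

```text
time: 14.72
tool_pos: [547.6, 105.2, 49.6]
tcp_rot: [3.139, 0.004, -0.081]
contact_force: [-6.5, -9.7, 6.0]
grip_width: 61.7
time: 15.22
tool_pos: [548.6, 117.2, 49.6]
tcp_rot: [3.138, 0.004, -0.081]
contact_force: [-7.8, -9.1, 6.6]
grip_width: 61.5
```

```bash
python3 -m handwheel '[[[0.24,3,0],[0,0,0]],[[0.24,3,0],[0,0,0]],[[0.24,3,0],[0,0,0]],[[0.24,3,0],[0,0,0]],[[0.24,3,0],[0,0,0]],[[0.24,3,0],[0,0,0]]]';python3 -m handwheel '[[[0.24,3,0],[0,0,0]],[[0.24,3,0],[0,0,0]],[[0.24,3,0],[0,0,0]],[[0.24,3,0],[0,0,0]],[[0.24,3,0],[0,0,0]],[[0.24,3,0],[0,0,0]]]'
```

```text
time: 15.98
tool_pos: [550.0, 135.1, 49.6]
tcp_rot: [3.138, 0.004, -0.081]
contact_force: [-6.6, -8.9, 6.8]
grip_width: 61.6
time: 16.73
tool_pos: [551.4, 153.0, 49.5]
tcp_rot: [3.138, 0.004, -0.081]
contact_force: [-7.4, -8.9, 5.9]
grip_width: 61.6
```

```bash
python3 -m handwheel '[[[0.24,3,0],[0,0,0]],[[0.24,3,0],[0,0,0]],[[0.24,3,-0.1],[0,0,0]],[[0.16,2,-0.1],[0,0,0]]]';python3 -m handwheel '[[[0.08,1,0],[0,0,0]],[[0.08,1,0],[0,0,0]]]';python3 -m handwheel '[[[0.08,1,0],[0,0,0]],[[0.08,1,0],[0,0,0]]]';python3 -m handwheel '[[[0.08,1,0],[0,0,0]],[[0.08,1,0],[0,0,0]]]'
```

```text
time: 17.23
tool_pos: [552.3, 163.8, 49.5]
tcp_rot: [3.137, 0.004, -0.081]
contact_force: [-6.5, -10.6, 8.4]
grip_width: 61.5
time: 17.48
tool_pos: [552.4, 165.7, 49.4]
tcp_rot: [3.137, 0.004, -0.081]
contact_force: [-7.3, -10.2, 8.6]
grip_width: 61.6
time: 17.73
tool_pos: [552.6, 167.7, 49.5]
tcp_rot: [3.137, 0.004, -0.081]
contact_force: [-7.2, -10.8, 7.6]
grip_width: 61.6
time: 17.98
tool_pos: [552.7, 169.8, 49.4]
tcp_rot: [3.138, 0.004, -0.081]
contact_force: [-7.2, -10.0, 8.0]
grip_width: 61.3
```

```bash
for i in 1 2 3; do python3 -m handwheel '[[[0.08,1,0],[0,0,0]]]'; done
```

```text
time: 18.1
tool_pos: [552.8, 170.8, 49.4]
tcp_rot: [3.138, 0.004, -0.081]
contact_force: [-7.2, -9.9, 7.1]
grip_width: 61.6
time: 18.23
tool_pos: [552.9, 172.2, 49.2]
tcp_rot: [3.138, 0.004, -0.081]
contact_force: [-4.7, -2.6, -2.2]
grip_width: 61.8
time: 18.35
tool_pos: [553.1, 174.2, 48.7]
tcp_rot: [3.14, 0.004, -0.082]
contact_force: [-4.3, -2.5, -2.1]
grip_width: 61.5
```

The z force vanished at y≈172: the block is hanging free over the cut-out and still touching the fence. Now I follow it down gently.

```bash
python3 -m handwheel '[[[-0.3,-0.5,-0.6],[0,0,0]],[[0,0,-1],[0,0,0]]]'; python3 -m handwheel '[[[0,0,-1],[0,0,0]],[[0,0,-0.5],[0,0,0]]]'; python3 -m handwheel '[[[0,0,-0.7],[0,0,0]],[[0,0,-0.7],[0,0,0]]]'
```

```text
time: 18.6
tool_pos: [553.0, 174.4, 47.4]
tcp_rot: [3.141, 0.003, -0.081]
contact_force: [-5.8, -1.0, 1.7]
grip_width: 61.6
time: 18.85
tool_pos: [553.1, 174.5, 45.9]
tcp_rot: [3.141, 0.003, -0.081]
contact_force: [-6.0, -0.5, -0.1]
grip_width: 61.8
time: 19.1
tool_pos: [553.0, 174.6, 44.6]
tcp_rot: [3.141, 0.003, -0.081]
contact_force: [-5.1, -0.4, 0.8]
grip_width: 61.6
```

```bash
for i in 1 2; do python3 -m handwheel '[[[-0.1,0,-0.5],[0,0,0]],[[0,0,0],[0,0,0]]]'; done;  python3 -m handwheel '[[[0,0,-0.4],[0,0,0]],[[0,0,0],[0,0,0]]]'
```

```text
time: 19.35
tool_pos: [553.1, 174.6, 44.0]
tcp_rot: [3.141, 0.003, -0.081]
contact_force: [-4.3, 0.4, -1.2]
grip_width: 61.5
time: 19.6
tool_pos: [553.1, 174.7, 43.7]
tcp_rot: [3.141, 0.003, -0.081]
contact_force: [-6.1, 0.4, 0.6]
grip_width: 61.9
time: 19.85
tool_pos: [553.1, 174.6, 43.6]
tcp_rot: [3.141, 0.002, -0.081]
contact_force: [-6.4, -0.8, 3.7]
grip_width: 61.3
```

z dropped 5.9 mm and the contact force came back, so it's seated. Next: let go and lift.

```bash
python3 -m handwheel '[[[0,0,0.3],[0,0,0]],[[0,0,0],[0,0,0]],[[0,0,0],[0,0,0]],[[0,0,0],[0,0,0]],[[0,0,0],[0,0,0]],[[0,0,0],[0,0,0]],[[0,0,0],[0,0,0]],[[0,0,0],[0,0,0]]]' 0;  python3 -m handwheel '[[[0,0,5],[0,0,0]],[[0,0,20],[0,0,0]],[[0,0,40],[0,0,0]],[[0,0,40],[0,0,0]],[[-10,-50,10],[0,0,0]],[[-10,-60,0],[0,0,0]],[[-10,-60,0],[0,0,0]],[[-10,-60,0],[0,0,0]],[[0,-50,0],[0,0,0]],[[0,0,0],[0,0,0]],[[0,0,0],[0,0,0]]]'
python3 - <<'E'
from h import *
c=cap('scene'); d=cap('top')
save(c,'s9.png'); save(d,'t9.png')
a=cv2.resize(c['img'][165:295,270:420,::-1],(600,520),interpolation=2); b=cv2.resize(d['img'][150:235,225:350,::-1],(600,408),interpolation=2)
cv2.imwrite('pics/v7.png',a);cv2.imwrite('pics/v8.png',b)
E
```

```text
time: 20.85
tool_pos: [554.1, 174.5, 44.2]
tcp_rot: [3.141, 0.0, -0.081]
contact_force: [0.1, 0.4, -0.4]
grip_width: 92.2
time: 22.22
tool_pos: [514.1, -105.1, 159.4]
tcp_rot: [-3.141, 0.0, -0.082]
contact_force: [-0.0, 1.0, -0.6]
grip_width: 91.9
```

View pics/v7.png

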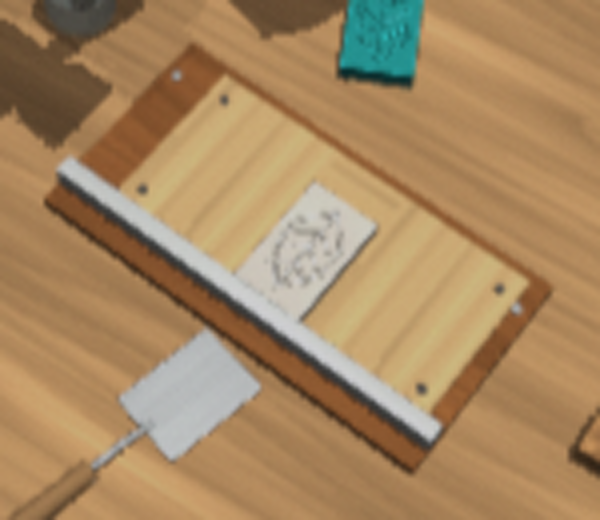

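View pics/v8.png

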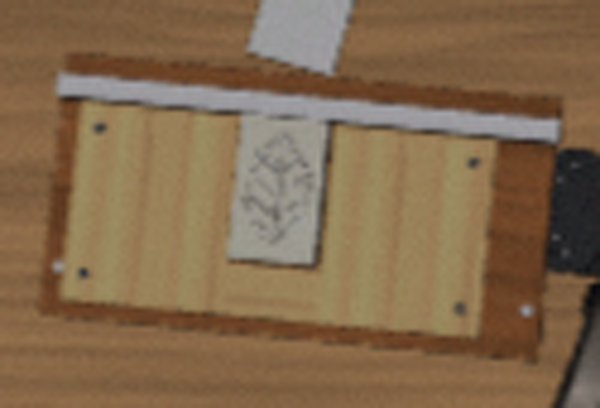

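Both views show the long block filling the cut-out against the fence, square and leaf up (scene crop ≈(307,250), top crop ≈(280,190)). The gripper is clear at z≈159.

```bash
python3 -c "
from plant import bot
print(bot.close_job())"
```

```text
the job is handed in; nothing more can be done
None
```

The long block is seated in the cut-out, leaf up and released, and the job is handed in at about 22 s of the 59 s allowed. No verdict was reported.

- **Placing:** I gripped the long white block across its width, carried it over and laid it on the deck about 85 mm to the holder's -y side. I then moved it toward the fence until the force showed contact.
- **Sliding:** It went along the fence, down on the deck throughout. At TCP y ≈ 172 mm the upward force vanished, and I followed the block down 5.9 mm until it met the bottom, then opened the gripper and withdrew.
- **Last checks:** The measured drop of 5.9 mm agrees with the 6 mm depth. Tool tilt was 0.002 rad just before release. After release the measured force was about zero. The last pictures show the block square in the cut-out against the fence, with the gripper clear.
- **Pressing force:** It ran somewhat over "a few newtons". It peaked briefly at about 10 N on the fence, 12 N on the deck and 13 N of drag, against the 40 N limit, so I eased off.
- **Other things:** I saw no sign of any being moved. The last pictures cover only the area around the holder, so I did not re-measure the bystanders.

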